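Proof-pull a glued lid handle

TASK

Slide the wooden lid with the glued handle into the pull-test jig, gently and under the steel yoke, until it is fully home against the back stop. Then pull straight up on the handle so that the lid pulls up on the sprung yoke with about 12 newtons, hold that pull steadily for two seconds, and never go over 20 newtons. Let it down, slide it back out and set the proved lid gently in the middle of the empty plywood board, leaving everything else where it is.

Things in the scene. Friction and masses are not known exactly. Their poses are not given: they have to be found in the camera images.
- lid: Bare wooden box lid: plate 100 (own x) by 120 (own y) by 12 mm thick, with a glued bar handle on its middle, 20 mm thick (x), 48 mm long (y), standing 36 mm above the plate (top 48 mm above the origin). Weighs 105 to 200 g. Origin: centre of the underside; z up. Starts flat on the table, handle up.
- jig: Wooden pull-test jig, fixed. Origin: on the table (z = 0) under the centre of a lid that is fully home; own x is the slide-in direction, mouth to -x; a home lid has its x and y along the jig's (or half a turn round). Floor 25 mm up, x -185 to +100, y -85 to +85 mm. Back stop at x = +50 mm. Four steel posts 66 mm high on the floor at (-28, +-79) and (76, +-55) mm.
- mouth (a point): Point on the jig's floor, on its centre line, 70 mm before the jig's origin (x = -70 mm), between the ends of the flared side guides, which are 10 mm high. The guides narrow from about 150 mm apart here to 124 mm apart at x = -20 mm, then run straight to the back stop. From x = -70 back to -185 mm the floor is an open apron, without walls, to lay the lid on.
- yoke: U-shaped steel hold-down plate, 6 mm thick, on the jig's posts. Two lips over the lid's side edges, y +-40 to +-88, x -41 to +70 mm of the jig; cross bar at x 69 to 97 mm. The 80 mm slot between the lips is open to the front and above, for handle and gripper. Origin: above the jig's origin, at the lips' underside.
- lip (a point): Point on the underside of the yoke's lip, 60 mm to the jig's +y of its origin. At rest the lips are 3 to 11 mm above a lid lying on the jig's floor, set differently each time. The yoke is sprung: it weighs 2.5 N and then lifts 1 mm for each further 4 N, up to 12 mm.
- stop: Back stop of the jig: a wooden bar across it, 10 mm thick, 76 mm long, 10 mm high, with two horns 26 mm high at y = +-18 to +-38 mm; sprung along the jig's x: it gives 1 mm for each 5 N, up to 8 mm. Origin: lower middle of its front face, where the lid's leading edge meets it: 50 mm past the jig's origin, on the floor.
- board: Empty square plywood board on two battens, 180 by 180 mm, top 20 mm above the table, fixed. Origin: centre of its underside, on the table; z up.
- blank: Bystander: flat wooden lid blank without a handle, 100 by 120 by 12 mm. Origin: centre of the underside.
- bowl_red: Bystander: red bowl, 116 mm across, 65 mm high. Origin: centre of the underside.
- glue_jar: Bystander: amber jar with steel cap, 60 mm across, 75 mm high. Origin: centre of the underside.
- brush: Bystander: brush with dark wooden handle lying on the table. Origin: underside.
- spatula: Bystander: spatula with wooden handle lying on the table. Origin: underside.
- spool: Bystander: wooden disc, 56 mm across, 30 mm high. Origin: centre of the underside.
There are look-alikes about, which are no part of the job. What is shaped like the lid but blue is not meant.

How it is judged (in metres and radians):
On the way, in this order (a step that is already met when the one before it is completed fails the run):
1. the lid is fully home in the jig: flat on its floor and within 4 mm of the back stop (x of lid in the frame of jig between -0.004 and 0.01 m and y of lid in the frame of jig between -0.008 and 0.008 m and z of lid in the frame of jig between 0.02 and 0.03 m and angle between lid's own z axis and vertical below 0.08 rad), for 0.2 s.
2. still home (within 12 mm) and level, the lid pulls up on the yoke with 9 to 15.5 N for 1.5 s without a break (contact force between lid and yoke between 9 and 15.5 N and angle between lid's own z axis and vertical below 0.08 rad and x of lid in the frame of jig between -0.012 and 0.012 m and y of lid in the frame of jig between -0.012 and 0.012 m), for 1.5 s.
At the end, for the whole second after the job is handed in: The lid lies flat on the plywood board, handle up, its centre within 30 mm of the board's centre lines, at rest and released (x of lid in the frame of board between -0.03 and 0.03 m and y of lid in the frame of board between -0.03 and 0.03 m and z of lid in the frame of board between 0.016 and 0.024 m and angle between lid's own z axis and vertical below 0.08 rad and contact force between lid and board above 0.3 N and linear speed of lid below 0.02 m/s); the robot touches nothing.
It fails at once if the lid pulls on the yoke with more than 20 N (joint torn) (contact force between lid and yoke above 20 N).
It fails at once if the lid is pushed against the back stop with more than 25 N (contact force between lid and stop above 25 N).
It fails at once if the lid is dropped: let go with its underside more than 45 mm above the table (contact force between the fingers and lid below 0.05 N and height (world z) of lid above 0.045 m).
It fails at once if a bystander is moved by more than 20 mm (distance of any of blank, bowl_red, glue_jar, brush, spatula, spool from where it was at the start of the episode above 0.02 m).
It also fails if it takes over 66 s, if anything falls off the work surface, if the arm or the gripper's body presses on something with over 40 N, if the wrist force passes 120 N, or if a joint passes its speed limit or range.

ROBOT

A 7-joint arm with a two-finger parallel gripper is mounted at the origin on the work surface. World frame = base frame: x ahead of the robot, y to its left, z up, the work surface at z = 0. Lengths are in mm, angles in degrees, forces in N, time in s.
With the tool pointing down it reaches from about 400 to 900 mm from the base axis. Payload 5.5 kg.
Tool frame: the origin (TCP) lies at the very end of the fingers, on their centre line; the grasp point (between the pads) lies 19 mm behind it (env.pinch_z is the distance from the TCP to the grasp point, in mm); z points along the fingers, y is the line along which they close (so a half turn about z gives the same grasp; the last joint's range is limited). The gripper opens to 85 mm and grips with 20 to 120 N. Pads are 22 mm wide; open, the fingers measure 114 mm over their backs; the gripper's body (76 mm by 85 mm) begins 54 mm behind the grasp point. The pads swing forward as they close: fully open they stand 13 mm farther back than shut.
Start: joints at [-51.497, 28.699, -24.465, 88.831, 12.651, 65.22, -12.049], TCP at [258.344, 596.455, 231.31] pointing down, gripper open.
Joint ranges: [-164.97, 164.97], [-17.58, 116.51], [-87.97, 89.64], [11.32, 138.91], [-80.73, 260.73], [10.89, 115.49], [-147.41, 147.41]. Speed limits (degrees/s): [147.25, 147.25, 180, 180, 180, 180, 180].

INTERFACE

Orientations are given as [roll, pitch, yaw] about the fixed x, y, z axes, in that order (R = Rz(yaw) Ry(pitch) Rx(roll)).
In Python, from cell import env, optics gives the robot as it stands.
- The arm moves only by the tool jog_arm, never from a script. Its argument "increments" is a list of rows, each an object of numbers: "tx", "ty", "tz": the shift along the tool's x, y, z in m; "yaw": the turn about the tool's z in rad. In form: [{"tx": .., "ty": .., "tz": .., "yaw": ..}, ...]. A call has 1 to 20 rows; each row is the pose to reach, as a shift and turn from the pose commanded when the call began, along the tool's axes at that moment; what a row does not reach only later rows make up. A row lasts 1/10 s, in which the tool goes at most 50 mm and 8.59 degrees, less where a joint would pass 70% of its speed; a pose out of reach is approached as far as the arm can. A call with a gripper value outside its range is refused whole. "hand" is the finger opening in m, from 0 to 0.0854, set as the call begins (left out, the last holds). The fingers move at their own pace and stop on an object; "newtons" is the grip in N (left out, the last holds). Time passes only in rows, so rows that repeat a pose let the fingers close. It gives the time, the measured TCP pose, the force, the opening and the grip force at its end, in the units of the state.
- env.sense(): the state, without advancing time (a new reading comes with each control period).
- optics.get_image(name): name is "side" or "top"; returns the picture (480x640x3 uint8, red, green, blue); there is no depth.
- optics.get_calibration(name): a dict with "intrinsics" (3x3 intrinsics, pixels), "rvec" (rotation vector, rad) and "tvec" (3), from world to camera coordinates, as OpenCV has them. Camera axes: x right, y down, z forward; pixel columns grow to the right and rows downward; lengths in mm; the calibration is good to about 2 mm. A picture is of the moment at which its call begins. get_calibration takes no time and is no camera call.
- env.close_job(): hands the job in; it is judged then, once.
The state is a dict: "t": time; "joints": joint angles; "joint_vel": joint speeds; "joint_torque": joint torques, N m; "eef_pos": TCP position; "tool_rot": TCP orientation; "force": force on the tool from outside, world axes, zero at the start; "torque": the same for the moment, N m; "opening": finger opening in mm; "grasp_force": force on a finger pad.
Only numpy, scipy, OpenCV 4.12 (cv2) and the standard library are available. Lean on these libraries where they do the work, as an engineer would, in place of code of your own. Each camera call takes 0.05 s, during which the arm holds its last target. There are 200 camera calls.

## Working session

There is one attempt and no reset: what is moved stays moved. The work goes in short steps, Python scripts to look and compute and a tool call to move; the robot and the scene stay as the last step left them, time stands still between calls to the robot, and variables do not carry over. Pictures are saved under pics/ and viewed, at most 10 in all, crops included, and the job is handed in when it is done.

Besides the shell and the picture viewer there is one more tool, called after "Emit:" as name(argument=value, ...), one argument or row to a line, values as JSON. jog_arm: Moves the arm, as the interface text tells. Its arguments: {"type":"object","properties":{"increments":{"type":"array","items":{"type":"object","properties":{"tx":{"type":"number"},"ty":{"type":"number"},"tz":{"type":"number"},"yaw":{"type":"number"}}}},"hand":{"type":"number"},"newtons":{"type":"number"}},"required":["increments"]}

```bash
mkdir -p pics; ls; python3 - <<'E'
from cell import env, optics
import cv2,numpy as np
for n in("top","side"):
    im=optics.get_image(n); cv2.imwrite(f"pics/{n}0.png",im[...,::-1]); c=optics.get_calibration(n)
    R=cv2.Rodrigues(np.array(c["rvec"]))[0]; print(n,np.round(c["intrinsics"],1).tolist(),np.round(-R.T@np.ravel(c["tvec"])),np.round(R,2).tolist())
print(env.sense(),env.pinch_z)
E
```

```text
pics
top [[516.4, 0.0, 330.9], [0.0, 516.4, 236.2], [0.0, 0.0, 1.0]] [ 162.  -10. 1542.] [[0.02, -1.0, -0.01], [-0.98, -0.02, -0.2], [0.2, 0.01, -0.98]]
side [[576.0, 0.0, 313.8], [0.0, 576.0, 233.0], [0.0, 0.0, 1.0]] [-253. -881.  800.] [[0.8, -0.6, 0.02], [-0.32, -0.45, -0.83], [0.51, 0.66, -0.55]]
{'t': 0.1, 'joints': array([-51.49708758,  28.74965114, -24.45459369,  88.8845476 ,
        12.65149854,  65.22100139, -12.04802106]), 'joint_vel': array([ 0.08199311, -0.06007199, -0.0348719 , -0.28343492, -0.13537369,
       -0.14650229,  0.01850233]), 'joint_torque': array([-1.14304179e-02, -5.70809519e+01, -5.83827719e+00, -2.81746835e+01,
        1.05936333e-02,  5.62536196e-03,  2.69565533e-05]), 'eef_pos': array([258.17056485, 595.84950502, 230.35705464]), 'tool_rot': array([-1.79898291e+02, -3.32125240e-03,  1.56581719e+02]), 'force': array([ 0.49706571,  0.13069867, -0.9028071 ]), 'torque': array([-0.04702354, -0.03272427,  0.00297208]), 'grasp_force': 0.0, 'opening': 85.43351885742511} 18.700000000000003
```

View pics/top0.png

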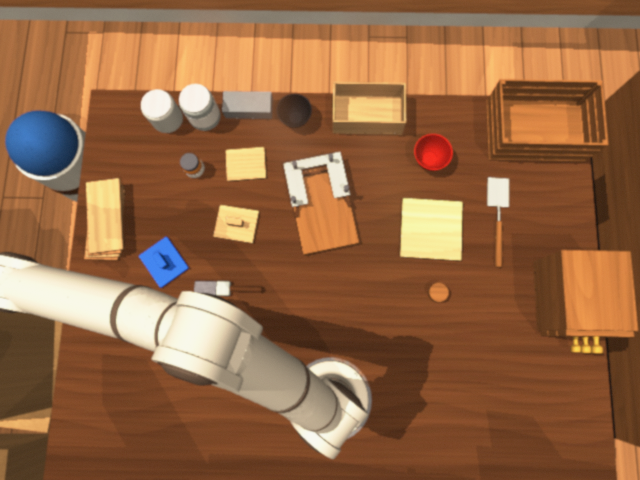

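View pics/side0.png

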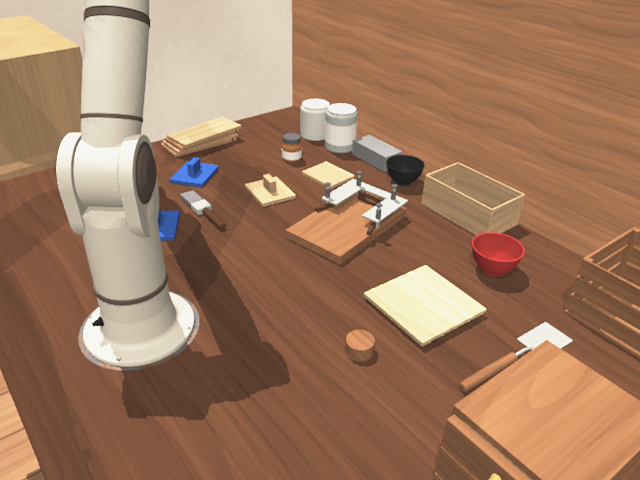

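Both views: the wooden lid with its handle is at top (236,223) / side (270,189). The jig is at top (322,200) with its mouth toward the robot, and the board is at top (432,229).
Things that could be mistaken for the lid: the blue lids at top (163,261) and side (165,225), which are excluded by colour; the blank at top (246,163), which has no handle; and the plank stack at top (104,219). I choose (236,223) and will check it in a crop.

```bash
cat > h.py <<'E'
import cv2,numpy as np
from cell import env, optics
def cal(n):
    c=optics.get_calibration(n); return np.array(c["intrinsics"],float),np.array(c["rvec"],float).reshape(3,1),np.array(c["tvec"],float).reshape(3,1)
def ray(n,uv):
    K,r,t=cal(n); R=cv2.Rodrigues(r)[0]; uv=np.atleast_2d(np.array(uv,float))
    d=(np.linalg.inv(K)@np.c_[uv,np.ones(len(uv))].T).T@R
    return (-R.T@t).ravel(),d
def plane(n,uv,z):
    o,d=ray(n,uv); return o+d*((z-o[2])/d[:,2])[:,None]
def proj(n,P):
    K,r,t=cal(n); return cv2.projectPoints(np.array(P,float).reshape(-1,1,3),r,t,K,None)[0].reshape(-1,2)
E
python3 - <<'E'
from h import *
im=cv2.imread("pics/top0.png")
cv2.imwrite("pics/c1.png",cv2.resize(im[140:265,200:370],None,fx=4.6,fy=4.6,interpolation=cv2.INTER_CUBIC))
im2=cv2.imread("pics/side0.png")
cv2.imwrite("pics/c2.png",cv2.resize(im2[150:270,235:425],None,fx=4.2,fy=4.2,interpolation=cv2.INTER_CUBIC))
hsv=cv2.cvtColor(im,cv2.COLOR_BGR2HSV)
m=cv2.inRange(hsv,(12,50,150),(35,190,255))
for c in cv2.findContours(m,0,2)[0]:
    if 400<cv2.contourArea(c)<6000:
        r=cv2.minAreaRect(c); print(np.round(r[0]),np.round(r[1]),round(r[2],1),cv2.contourArea(c))
for p in[(236,223),(246,163),(432,229),(325,225)]: print(p,hsv[p[1],p[0]])
E
```

```text
[627. 459.] [40. 24.] 90.0 839.0
[ 25. 420.] [23. 50.] 90.0 735.0
[343. 433.] [18. 60.] 41.5 410.0
[319. 412.] [46. 60.] 48.9 1479.5
[349. 380.] [62. 30.] 34.5 420.5
[ 66. 321.] [76. 83.] 60.2 641.0
[213. 341.] [203.  82.] 22.3 5736.0
[236. 223.] [41. 34.] 10.1 1288.5
[ 22. 210.] [38. 23.] 2.5 419.5
[431. 229.] [62. 61.] 1.9 3563.5
[ 83. 247.] [113.  84.] 21.7 2042.5
[103. 218.] [81. 38.] 90.0 2718.5
[323. 211.] [76. 57.] 78.1 3279.5
[ 25. 180.] [38. 36.] 8.1 796.0
[245. 163.] [33. 41.] 85.6 1232.0
[41. 68.] [ 36. 101.] 8.1 3161.5
[ 14. 112.] [185.  28.] 90.0 2347.5
(236, 223) [ 19 124 245]
(246, 163) [ 22 113 249]
(432, 229) [ 29  80 249]
(325, 225) [ 13 175 219]
```

View pics/c1.png

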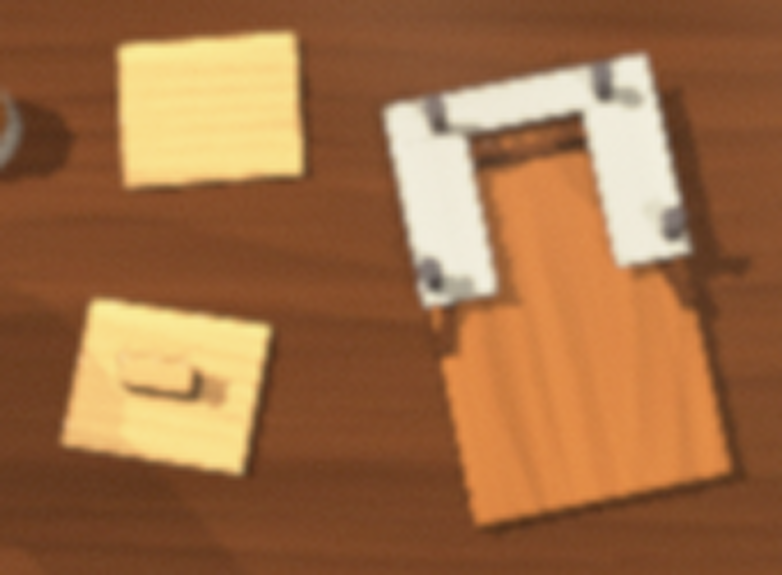

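View pics/c2.png

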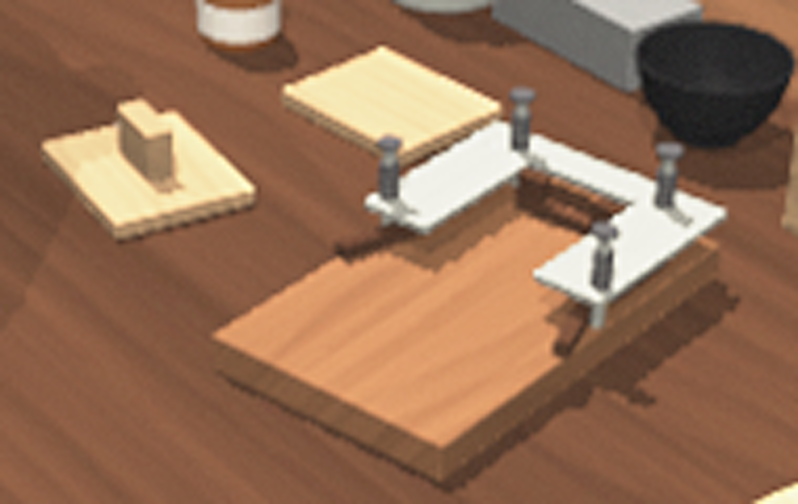

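The crops confirm the lid: bare wood with a bar handle, plate corners at crop (93,298), (271,323), (245,473) and (62,445). The jig's apron corners are at crop (476,527) and (735,472), with the yoke lips above it. Next I turn these into positions.

```bash
cat >> h.py <<'E'
def fit(model,pts):
    "rigid 2D fit: returns x,y,yaw deg, residual"
    A=np.array(model,float)[:,:2];B=np.array(pts,float)[:,:2];a=A-A.mean(0);b=B-B.mean(0)
    th=np.arctan2((a[:,0]*b[:,1]-a[:,1]*b[:,0]).sum(),(a*b).sum());R=np.array([[np.cos(th),-np.sin(th)],[np.sin(th),np.cos(th)]])
    t=B.mean(0)-R@A.mean(0); return t.round(1),np.degrees(th).round(2),(B-A@R.T-t).round(1).tolist()
def tri(p,q):
    o1,d1=ray("top",p);o2,d2=ray("side",q);out=[]
    for a,b in zip(d1,d2):
        s=np.linalg.lstsq(np.c_[a,-b],o2-o1,rcond=None)[0]; out.append((o1+a*s[0]+o2+b*s[1])/2)
    return np.array(out)
E
python3 - <<'E'
from h import *
T=lambda p:np.array(p,float)/4.6+[200,140]-.4
S=lambda p:np.array(p,float)/4.2+[235,150]-.4
im=cv2.imread("pics/top0.png");hsv=cv2.cvtColor(im,cv2.COLOR_BGR2HSV)
# lid : order x+y+, x+y-, x-y-, x-y+ (top view TL,TR,BR,BL)
lc=T([(93,298),(271,323),(245,473),(62,445)])
M=[(50,60),(50,-60),(-50,-60),(-50,60)]
for z in (12,6): print("lid top",z,*fit(M,plane("top",lc,z)))
ls=S([(180,110),(256,190),(118,230),(42,148)]) # side: x+y+?, see order below
w=plane("side",ls,12); print("lid side corners",w.round(0)[:,:2].tolist())
ht=T([(120,352),(195,363),(195,385),(122,372)])
print("handle top",plane("top",ht,48).mean(0).round(1))
# jig
J=[(-185,85),(-185,-85)]; print("apron",*fit(J,plane("top",T([(476,527),(735,472)]),25)))
Y=[(97,88),(97,-88),(-41,88),(-41,40),(-41,-40),(-41,-88)]
yt=T([(384,105),(648,55),(425,306),(497,296),(618,268),(690,250)])
for z in(48,52):print("yoke",z,*fit(Y,plane("top",yt,z)))
ap=tri(T([(476,527),(735,472)]),S([(215,337),(442,447)]));print("apron tri",ap.round(1).tolist())
yk=tri(yt[[0,1,3,4]],S([(500,122),(727,212),(428,230),(535,275)]));print("yoke tri",yk.round(1).tolist())
m=cv2.inRange(hsv,(12,50,150),(35,190,255))
for c in cv2.findContours(m,0,2)[0]:
    if 3400<cv2.contourArea(c)<3700:
        r=cv2.boxPoints(cv2.minAreaRect(c));print("board",plane("top",r,18).round(0)[:,:2].tolist(),plane("top",r,18).mean(0))
E
```

```text
lid top 12 [506.4 296.3] -7.4 [[0.6, 0.2], [1.2, -0.4], [-1.4, -1.1], [-0.4, 1.4]]
lid top 6 [507.8 297.5] -7.4 [[0.9, 0.4], [1.4, -0.7], [-1.6, -1.3], [-0.6, 1.6]]
lid side corners [[568.0, 350.0], [546.0, 230.0], [445.0, 240.0], [462.0, 359.0]]
handle top [509. 296.  48.]
apron [612.4  47.5] 13.29 [[-0.2, 0.9], [0.2, -0.9]]
yoke 48 [613.4  48.1] 12.9 [[2.0, 1.2], [0.7, -1.2], [-0.2, -0.0], [-3.3, 0.2], [-0.8, -0.1], [1.5, -0.1]]
yoke 52 [612.2  48. ] 12.9 [[1.8, 0.9], [0.4, -1.0], [0.0, -0.2], [-3.1, 0.1], [-0.7, 0.0], [1.6, 0.2]]
apron tri [[413.5, 88.1, 24.3], [450.5, -77.9, 27.9]]
yoke tri [[689.4, 156.7, 49.9], [725.4, -16.4, 52.7], [561.9, 77.2, 50.4], [581.1, -0.4, 51.0]]
board [[407.0, -198.0], [597.0, -206.0], [594.0, -394.0], [404.0, -382.0]] [ 500.5893061  -294.78254197   18.        ]
```

Emit:
jog_arm(
  increments=[
    {"tx": -0.015,"ty": -0.007,"tz": 0.003,"yaw": 0.06},
    {"tx": -0.045,"ty": -0.022,"tz": 0.01,"yaw": 0.17},
    {"tx": -0.08,"ty": -0.04,"tz": 0.02,"yaw": 0.3},
    {"tx": -0.115,"ty": -0.058,"tz": 0.03,"yaw": 0.43},
    {"tx": -0.15,"ty": -0.076,"tz": 0.04,"yaw": 0.56},
    {"tx": -0.185,"ty": -0.094,"tz": 0.05,"yaw": 0.69},
    {"tx": -0.22,"ty": -0.112,"tz": 0.06,"yaw": 0.82},
    {"tx": -0.255,"ty": -0.13,"tz": 0.07,"yaw": 0.95},
    {"tx": -0.29,"ty": -0.147,"tz": 0.08,"yaw": 1.08},
    {"tx": -0.32,"ty": -0.162,"tz": 0.09,"yaw": 1.2},
    {"tx": -0.34,"ty": -0.172,"tz": 0.1,"yaw": 1.27},
    {"tx": -0.348,"ty": -0.1765,"tz": 0.11,"yaw": 1.293},
    {"tx": -0.348,"ty": -0.1765,"tz": 0.11,"yaw": 1.293},
    {"tx": -0.348,"ty": -0.1765,"tz": 0.11,"yaw": 1.293},
  ],
  hand=0.0854,
  newtons=60,
)

```text
t: 1.5
eef_pos: [506.0, 298.0, 120.9]
tool_rot: [-179.9, -0.0, 82.7]
force: [0.8, 0.4, -0.2]
opening: 85.2
grasp_force: 0.0
```

```bash
python3 - <<'E'
from h import *
a=optics.get_image("top")[...,::-1][160:280,180:290]; b=optics.get_image("side")[...,::-1][110:230,215:325]
cv2.imwrite("pics/c3.png",cv2.resize(np.hstack([a,b]),None,fx=3.6,fy=3.6,interpolation=cv2.INTER_CUBIC))
for n in("top","side"): print(proj(n,[(506,297,48),(506,297,12),(506,297,121)]).round(1).tolist())
E
```

```text
[[233.6, 220.6], [235.8, 223.3], [228.6, 214.7]]
[[269.5, 177.7], [269.8, 189.2], [268.8, 153.5]]
```

View pics/c3.png

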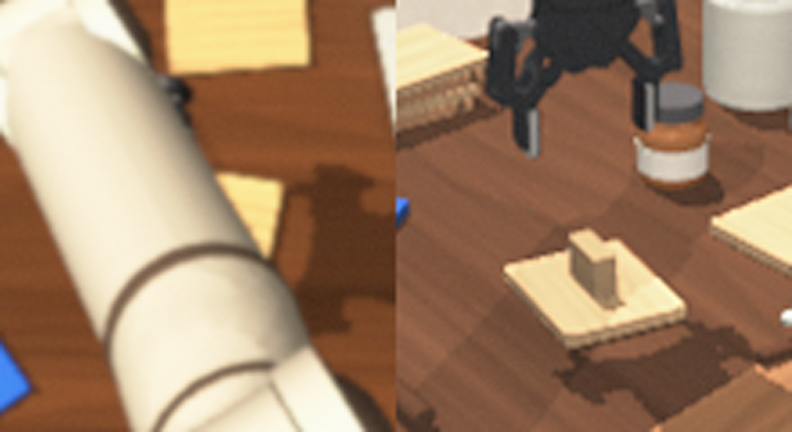

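The side crop shows the open fingers straddling the handle, with the handle top at about (269,177), which matches the projection. The top view is blocked by the arm. I descend now.

Emit:
jog_arm(
  increments=[
    {"tx": -0.001,"tz": 0.015},
    {"tx": -0.0015,"tz": 0.035},
    {"tx": -0.0015,"tz": 0.055},
    {"tx": -0.0015,"tz": 0.075},
    {"tx": -0.0015,"tz": 0.09},
    {"tx": -0.0015,"tz": 0.1},
    {"tx": -0.0015,"tz": 0.103},
    {"tx": -0.0015,"tz": 0.103},
    {"tx": -0.0015,"tz": 0.103},
  ],
)

```text
invalid input at $.increments[0]: expected keys tx, ty, tz, yaw
```

Emit:
jog_arm(
  increments=[
    {"tz": 0},
    {"tz": 0},
    {"tz": 0},
    {"tz": 0},
    {"tz": 0},
    {"tz": 0},
    {"tz": 0},
    {"tz": 0},
    {"tz": 0},
    {"tz": 0},
  ],
  hand=0.0,
  newtons=60,
)

```text
invalid input at $.increments[0]: expected keys tx, ty, tz, yaw
```

Every key is needed.

Emit:
jog_arm(
  increments=[
    {"tx": -0.001,"ty": 0,"tz": 0.015,"yaw": 0},
    {"tx": -0.0015,"ty": 0,"tz": 0.035,"yaw": 0},
    {"tx": -0.0015,"ty": 0,"tz": 0.055,"yaw": 0},
    {"tx": -0.0015,"ty": 0,"tz": 0.075,"yaw": 0},
    {"tx": -0.0015,"ty": 0,"tz": 0.09,"yaw": 0},
    {"tx": -0.0015,"ty": 0,"tz": 0.1,"yaw": 0},
    {"tx": -0.0015,"ty": 0,"tz": 0.103,"yaw": 0},
    {"tx": -0.0015,"ty": 0,"tz": 0.103,"yaw": 0},
    {"tx": -0.0015,"ty": 0,"tz": 0.103,"yaw": 0},
  ],
)

```text
t: 2.5
eef_pos: [507.9, 295.1, 19.0]
tool_rot: [179.9, -0.1, 82.5]
force: [-0.2, -0.8, -0.0]
opening: 85.4
grasp_force: 0.0
```

Emit:
jog_arm(
  increments=[
    {"tx": 0.001,"ty": 0,"tz": 0.002,"yaw": 0},
    {"tx": 0.001,"ty": 0,"tz": 0.002,"yaw": 0},
    {"tx": 0.001,"ty": 0,"tz": 0.002,"yaw": 0},
    {"tx": 0.001,"ty": 0,"tz": 0.002,"yaw": 0},
    {"tx": 0.001,"ty": 0,"tz": 0.002,"yaw": 0},
    {"tx": 0.001,"ty": 0,"tz": 0.002,"yaw": 0},
    {"tx": 0.001,"ty": 0,"tz": 0.002,"yaw": 0},
    {"tx": 0.001,"ty": 0,"tz": 0.002,"yaw": 0},
    {"tx": 0.001,"ty": 0,"tz": 0.002,"yaw": 0},
    {"tx": 0.001,"ty": 0,"tz": 0.002,"yaw": 0},
    {"tx": 0.001,"ty": 0,"tz": 0.002,"yaw": 0},
    {"tx": 0.001,"ty": 0,"tz": 0.002,"yaw": 0},
  ],
  hand=0.0,
  newtons=60,
)

```text
t: 3.7
eef_pos: [507.8, 295.8, 16.6]
tool_rot: [180.0, -0.0, 82.5]
force: [-0.9, 0.2, 5.4]
opening: 19.0
grasp_force: 60.1
```

Emit:
jog_arm(
  increments=[
    {"tx": 0,"ty": 0,"tz": -0.012,"yaw": 0},
    {"tx": 0,"ty": 0,"tz": -0.032,"yaw": 0},
    {"tx": -0.005,"ty": -0.002,"tz": -0.052,"yaw": 0},
    {"tx": -0.02,"ty": -0.006,"tz": -0.065,"yaw": -0.02},
    {"tx": -0.04,"ty": -0.012,"tz": -0.07,"yaw": -0.05},
    {"tx": -0.062,"ty": -0.02,"tz": -0.07,"yaw": -0.08},
    {"tx": -0.085,"ty": -0.027,"tz": -0.07,"yaw": -0.11},
    {"tx": -0.108,"ty": -0.033,"tz": -0.07,"yaw": -0.14},
    {"tx": -0.13,"ty": -0.037,"tz": -0.07,"yaw": -0.17},
    {"tx": -0.152,"ty": -0.037,"tz": -0.07,"yaw": -0.2},
    {"tx": -0.174,"ty": -0.032,"tz": -0.07,"yaw": -0.23},
    {"tx": -0.196,"ty": -0.022,"tz": -0.07,"yaw": -0.26},
    {"tx": -0.218,"ty": -0.012,"tz": -0.07,"yaw": -0.29},
    {"tx": -0.24,"ty": -0.002,"tz": -0.07,"yaw": -0.32},
    {"tx": -0.26,"ty": 0.008,"tz": -0.07,"yaw": -0.345},
    {"tx": -0.273,"ty": 0.013,"tz": -0.07,"yaw": -0.36},
    {"tx": -0.278,"ty": 0.0145,"tz": -0.07,"yaw": -0.36},
    {"tx": -0.278,"ty": 0.0145,"tz": -0.07,"yaw": -0.36},
    {"tx": -0.278,"ty": 0.0145,"tz": -0.07,"yaw": -0.36},
  ],
)

```text
t: 5.6
eef_pos: [485.1, 19.1, 86.3]
tool_rot: [-180.0, -0.0, 103.2]
force: [-0.4, -0.6, -1.8]
opening: 19.4
grasp_force: 59.4
```

Emit:
jog_arm(
  increments=[
    {"tx": 0,"ty": 0,"tz": 0.01,"yaw": 0},
    {"tx": 0,"ty": 0,"tz": 0.022,"yaw": 0},
    {"tx": 0,"ty": 0,"tz": 0.034,"yaw": 0},
    {"tx": 0,"ty": 0,"tz": 0.041,"yaw": 0},
    {"tx": 0,"ty": 0,"tz": 0.043,"yaw": 0},
    {"tx": 0,"ty": 0,"tz": 0.043,"yaw": 0},
    {"tx": 0,"ty": 0,"tz": 0.043,"yaw": 0},
    {"tx": 0,"ty": 0,"tz": 0.043,"yaw": 0},
  ],
)

```text
t: 6.4
eef_pos: [486.0, 18.2, 43.7]
tool_rot: [179.9, 0.0, 103.1]
force: [-0.3, -0.1, -2.8]
opening: 19.3
grasp_force: 59.3
```

```bash
python3 - <<'E'
from h import *
s=env.sense();print(s["eef_pos"],s["force"],s["tool_rot"])
a=optics.get_image("top")[...,::-1][150:260,270:370]; b=optics.get_image("side")[...,::-1][150:260,280:420]
cv2.imwrite("pics/c4.png",cv2.resize(np.hstack([a,b]),None,fx=3.3,fy=3.3,interpolation=cv2.INTER_CUBIC))
E
```

```text
[485.99007758  18.1547009   43.6864793 ] [-0.29538233 -0.07203412 -2.75781662] [1.79947531e+02 7.49913387e-03 1.03115717e+02]
```

View pics/c4.png

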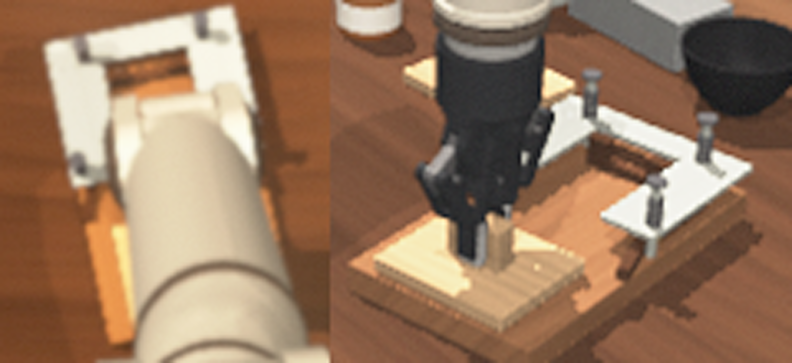

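```bash
python3 - <<'E'
from h import *
S=lambda p:(np.array(p,float)-[330,0])/3.3+[280,150]-.35
z=43.7-16.6+12
for dz in(0,):
    w=plane("side",S([(374,263),(501,321),(585,262)]),z); print(w.round(1)[:,:2].tolist()); print(fit([(-50,60),(-50,-60),(50,-60)],w))
# jig from side view of same picture
ap=plane("side",S([(350,290)]),25)
Y=[(-41,-40),(-41,-88),(97,-88)]
w=plane("side",S([(601,215),(651,235),(751,168)]),51);print("yoke",fit(Y,w))
# earlier side-picture estimates of jig and lid, same camera, for bias
S2=lambda p:np.array(p,float)/4.2+[235,150]-.4
print("apron side",fit([(-185,85),(-185,-85)],plane("side",S2([(215,337),(442,447)]),25)))
print("yoke side",fit([(97,88),(97,-88),(-41,40),(-41,-40)],plane("side",S2([(500,122),(727,212),(428,230),(535,275)]),51)))
E
```

```text
[[416.9, 61.1], [446.1, -50.3], [542.9, -27.6]]
(array([479.7,  18. ]), np.float64(14.57), [[0.7, -2.4], [-0.3, 2.4], [-0.3, -0.0]])
yoke (array([612.7,  50.5]), np.float64(12.41), [[0.8, -1.9], [2.1, 2.4], [-2.9, -0.5]])
apron side (array([612.9,  48.9]), np.float64(13.31), [[0.5, -2.0], [-0.5, 2.0]])
yoke side (array([612.4,  47.7]), np.float64(13.37), [[1.3, -0.5], [-0.9, 1.5], [-0.3, -1.2], [-0.1, 0.2]])
```

The picture shows the lid held level over the apron, lying square to the jig. Measured against the jig axis it is off by less than about 1 mm in y and 1° in yaw. I now slide most of the way in.

Emit:
jog_arm(
  increments=[
    {"tx": 0,"ty": 0.004,"tz": 0.001,"yaw": 0},
    {"tx": 0,"ty": 0.012,"tz": 0.001,"yaw": 0},
    {"tx": 0,"ty": 0.022,"tz": 0.001,"yaw": 0},
    {"tx": 0,"ty": 0.032,"tz": 0.001,"yaw": 0},
    {"tx": 0,"ty": 0.042,"tz": 0.001,"yaw": 0},
    {"tx": 0,"ty": 0.052,"tz": 0.001,"yaw": 0},
    {"tx": 0,"ty": 0.06,"tz": 0.001,"yaw": 0},
    {"tx": 0,"ty": 0.068,"tz": 0.001,"yaw": 0},
    {"tx": 0,"ty": 0.075,"tz": 0.001,"yaw": 0},
    {"tx": 0,"ty": 0.08,"tz": 0.001,"yaw": 0},
    {"tx": 0,"ty": 0.08,"tz": 0.001,"yaw": 0},
  ],
)

```text
t: 7.6
eef_pos: [564.2, 36.6, 42.3]
tool_rot: [180.0, -0.0, 103.1]
force: [-0.8, 0.8, -2.0]
opening: 19.0
grasp_force: 59.3
```

Emit:
jog_arm(
  increments=[
    {"tx": 0,"ty": 0.004,"tz": 0,"yaw": 0},
    {"tx": 0,"ty": 0.009,"tz": 0,"yaw": 0},
    {"tx": 0,"ty": 0.015,"tz": 0,"yaw": 0},
    {"tx": 0,"ty": 0.021,"tz": 0,"yaw": 0},
    {"tx": 0,"ty": 0.027,"tz": 0,"yaw": 0},
    {"tx": 0,"ty": 0.032,"tz": 0,"yaw": 0},
    {"tx": 0,"ty": 0.036,"tz": 0,"yaw": 0},
    {"tx": 0,"ty": 0.036,"tz": 0,"yaw": 0},
  ],
)

```text
t: 8.4
eef_pos: [599.2, 44.7, 42.3]
tool_rot: [180.0, -0.0, 103.1]
force: [1.0, -1.5, -1.8]
opening: 18.9
grasp_force: 59.3
```

Emit:
jog_arm(
  increments=[
    {"tx": 0,"ty": 0.002,"tz": 0,"yaw": 0},
    {"tx": 0,"ty": 0.004,"tz": 0,"yaw": 0},
    {"tx": 0,"ty": 0.006,"tz": 0,"yaw": 0},
    {"tx": 0,"ty": 0.008,"tz": 0,"yaw": 0},
    {"tx": 0,"ty": 0.01,"tz": 0,"yaw": 0},
    {"tx": 0,"ty": 0.011,"tz": 0,"yaw": 0},
    {"tx": 0,"ty": 0.011,"tz": 0,"yaw": 0},
  ],
)

```text
t: 9.1
eef_pos: [609.4, 47.0, 42.3]
tool_rot: [180.0, -0.0, 103.1]
force: [0.4, -0.2, -1.6]
opening: 19.2
grasp_force: 59.3
```

Still no stop contact. I creep on.

Emit:
jog_arm(
  increments=[
    {"tx": 0,"ty": 0.001,"tz": 0,"yaw": 0},
    {"tx": 0,"ty": 0.002,"tz": 0,"yaw": 0},
    {"tx": 0,"ty": 0.003,"tz": 0,"yaw": 0},
    {"tx": 0,"ty": 0.003,"tz": 0,"yaw": 0},
  ],
)

```text
t: 9.5
eef_pos: [612.3, 47.7, 42.3]
tool_rot: [180.0, -0.0, 103.1]
force: [0.0, 0.0, -1.8]
opening: 19.0
grasp_force: 59.3
```

Emit:
jog_arm(
  increments=[
    {"tx": 0,"ty": 0.0007,"tz": 0,"yaw": 0},
    {"tx": 0,"ty": 0.0014,"tz": 0,"yaw": 0},
    {"tx": 0,"ty": 0.002,"tz": 0,"yaw": 0},
    {"tx": 0,"ty": 0.002,"tz": 0,"yaw": 0},
  ],
)

```text
t: 9.9
eef_pos: [614.2, 48.2, 42.3]
tool_rot: [180.0, -0.0, 103.1]
force: [0.1, 0.3, -1.7]
opening: 19.2
grasp_force: 59.3
```

Emit:
jog_arm(
  increments=[
    {"tx": 0,"ty": 0.0007,"tz": 0,"yaw": 0},
    {"tx": 0,"ty": 0.0014,"tz": 0,"yaw": 0},
    {"tx": 0,"ty": 0.002,"tz": 0,"yaw": 0},
    {"tx": 0,"ty": 0.002,"tz": 0,"yaw": 0},
  ],
)

```text
t: 10.3
eef_pos: [615.3, 48.4, 42.1]
tool_rot: [-179.9, -0.0, 103.1]
force: [-1.5, -0.0, -0.4]
opening: 19.4
grasp_force: 59.5
```

Emit:
jog_arm(
  increments=[
    {"tx": 0,"ty": 0.0005,"tz": 0,"yaw": 0},
    {"tx": 0,"ty": 0.001,"tz": 0,"yaw": 0},
    {"tx": 0,"ty": 0.001,"tz": 0,"yaw": 0},
    {"tx": 0,"ty": 0.001,"tz": 0,"yaw": 0},
  ],
)

```text
t: 10.7
eef_pos: [616.0, 48.5, 42.0]
tool_rot: [-179.9, -0.0, 103.1]
force: [-4.8, -1.0, 1.4]
opening: 19.2
grasp_force: 59.6
```

The stop is touched at about 5 N, so the lid is home. I press lightly down to confirm the floor, then ease off the stop before pulling.

Emit:
jog_arm(
  increments=[
    {"tx": 0,"ty": 0,"tz": 0.0008,"yaw": 0},
    {"tx": 0,"ty": 0,"tz": 0.0008,"yaw": 0},
    {"tx": 0,"ty": 0,"tz": 0.0008,"yaw": 0},
  ],
)

```text
t: 11.0
eef_pos: [616.0, 48.5, 41.7]
tool_rot: [-179.9, 0.0, 103.1]
force: [-6.5, -2.8, 4.4]
opening: 19.3
grasp_force: 60.1
```

Emit:
jog_arm(
  increments=[
    {"tx": 0,"ty": -0.001,"tz": -0.0005,"yaw": 0},
    {"tx": 0,"ty": -0.0022,"tz": -0.001,"yaw": 0},
    {"tx": 0,"ty": -0.0022,"tz": -0.0015,"yaw": 0},
    {"tx": 0,"ty": -0.0022,"tz": -0.0015,"yaw": 0},
  ],
)

```text
t: 11.4
eef_pos: [615.1, 48.4, 43.0]
tool_rot: [180.0, -0.0, 103.1]
force: [-1.5, 0.3, -2.8]
opening: 18.9
grasp_force: 59.2
```

Emit:
jog_arm(
  increments=[
    {"tx": 0,"ty": -0.0005,"tz": -0.0008,"yaw": 0},
    {"tx": 0,"ty": -0.0005,"tz": -0.0016,"yaw": 0},
    {"tx": 0,"ty": -0.0005,"tz": -0.0024,"yaw": 0},
    {"tx": 0,"ty": -0.0005,"tz": -0.0032,"yaw": 0},
    {"tx": 0,"ty": -0.0005,"tz": -0.0038,"yaw": 0},
    {"tx": 0,"ty": -0.0005,"tz": -0.0038,"yaw": 0},
  ],
)

```text
t: 12.0
eef_pos: [614.7, 48.3, 47.1]
tool_rot: [180.0, 0.0, 103.1]
force: [-0.0, 0.7, -1.5]
opening: 19.4
grasp_force: 59.3
```

Emit:
jog_arm(
  increments=[
    {"tx": 0,"ty": 0,"tz": -0.0005,"yaw": 0},
    {"tx": 0,"ty": 0,"tz": -0.001,"yaw": 0},
    {"tx": 0,"ty": 0,"tz": -0.0015,"yaw": 0},
    {"tx": 0,"ty": 0,"tz": -0.002,"yaw": 0},
    {"tx": 0,"ty": 0,"tz": -0.002,"yaw": 0},
    {"tx": 0,"ty": 0,"tz": -0.002,"yaw": 0},
  ],
)

```text
t: 12.6
eef_pos: [614.4, 48.2, 48.8]
tool_rot: [180.0, -0.0, 103.1]
force: [-0.2, 0.7, -2.0]
opening: 19.3
grasp_force: 59.3
```

Emit:
jog_arm(
  increments=[
    {"tx": 0,"ty": 0,"tz": -0.0005,"yaw": 0},
    {"tx": 0,"ty": 0,"tz": -0.001,"yaw": 0},
    {"tx": 0,"ty": 0,"tz": -0.001,"yaw": 0},
    {"tx": 0,"ty": 0,"tz": -0.001,"yaw": 0},
  ],
)

```text
t: 13.0
eef_pos: [614.4, 48.2, 49.8]
tool_rot: [-180.0, -0.0, 103.1]
force: [0.1, 0.1, -2.1]
opening: 19.3
grasp_force: 59.3
```

Emit:
jog_arm(
  increments=[
    {"tx": 0,"ty": 0,"tz": -0.0005,"yaw": 0},
    {"tx": 0,"ty": 0,"tz": -0.001,"yaw": 0},
    {"tx": 0,"ty": 0,"tz": -0.001,"yaw": 0},
    {"tx": 0,"ty": 0,"tz": -0.001,"yaw": 0},
  ],
)

```text
t: 13.4
eef_pos: [614.3, 48.2, 50.5]
tool_rot: [-180.0, -0.0, 103.1]
force: [2.2, 0.7, -6.4]
opening: 19.0
grasp_force: 58.9
```

Emit:
jog_arm(
  increments=[
    {"tx": 0,"ty": 0,"tz": -0.0004,"yaw": 0},
    {"tx": 0,"ty": 0,"tz": -0.0008,"yaw": 0},
    {"tx": 0,"ty": 0,"tz": -0.0012,"yaw": 0},
    {"tx": 0,"ty": 0,"tz": -0.0012,"yaw": 0},
    {"tx": 0,"ty": 0,"tz": -0.0012,"yaw": 0},
  ],
)

```text
t: 13.9
eef_pos: [614.2, 48.2, 51.7]
tool_rot: [-180.0, -0.0, 103.1]
force: [3.8, 0.8, -11.0]
opening: 19.3
grasp_force: 58.7
```

Emit:
jog_arm(
  increments=[
    {"tx": 0,"ty": 0,"tz": -0.0004,"yaw": 0},
    {"tx": 0,"ty": 0,"tz": -0.0007,"yaw": 0},
    {"tx": 0,"ty": 0,"tz": -0.0007,"yaw": 0},
  ],
)

```text
t: 14.2
eef_pos: [614.3, 48.2, 52.4]
tool_rot: [-180.0, -0.0, 103.1]
force: [4.3, 0.3, -14.2]
opening: 19.0
grasp_force: 58.8
```

Yoke force is about 12.4 N net of the lid's weight. I hold it.

Emit:
jog_arm(
  increments=[
    {"tx": 0,"ty": 0,"tz": 0,"yaw": 0},
    {"tx": 0,"ty": 0,"tz": 0,"yaw": 0},
    {"tx": 0,"ty": 0,"tz": 0,"yaw": 0},
    {"tx": 0,"ty": 0,"tz": 0,"yaw": 0},
    {"tx": 0,"ty": 0,"tz": 0,"yaw": 0},
    {"tx": 0,"ty": 0,"tz": 0,"yaw": 0},
    {"tx": 0,"ty": 0,"tz": 0,"yaw": 0},
    {"tx": 0,"ty": 0,"tz": 0,"yaw": 0},
    {"tx": 0,"ty": 0,"tz": 0,"yaw": 0},
    {"tx": 0,"ty": 0,"tz": 0,"yaw": 0},
  ],
)

```text
t: 15.2
eef_pos: [614.2, 48.2, 52.6]
tool_rot: [-180.0, -0.0, 103.1]
force: [3.5, -0.0, -14.3]
opening: 18.8
grasp_force: 58.9
```

Emit:
jog_arm(
  increments=[
    {"tx": 0,"ty": 0,"tz": 0,"yaw": 0},
    {"tx": 0,"ty": 0,"tz": 0,"yaw": 0},
    {"tx": 0,"ty": 0,"tz": 0,"yaw": 0},
    {"tx": 0,"ty": 0,"tz": 0,"yaw": 0},
    {"tx": 0,"ty": 0,"tz": 0,"yaw": 0},
    {"tx": 0,"ty": 0,"tz": 0,"yaw": 0},
    {"tx": 0,"ty": 0,"tz": 0,"yaw": 0},
    {"tx": 0,"ty": 0,"tz": 0,"yaw": 0},
    {"tx": 0,"ty": 0,"tz": 0,"yaw": 0},
    {"tx": 0,"ty": 0,"tz": 0,"yaw": 0},
    {"tx": 0,"ty": 0,"tz": 0,"yaw": 0},
    {"tx": 0,"ty": 0,"tz": 0,"yaw": 0},
  ],
)

```text
t: 16.4
eef_pos: [614.3, 48.2, 52.6]
tool_rot: [-180.0, -0.0, 103.1]
force: [1.8, -0.2, -14.6]
opening: 19.2
grasp_force: 58.9
```

Emit:
jog_arm(
  increments=[
    {"tx": 0,"ty": 0,"tz": 0.001,"yaw": 0},
    {"tx": 0,"ty": 0,"tz": 0.003,"yaw": 0},
    {"tx": 0,"ty": 0,"tz": 0.005,"yaw": 0},
    {"tx": 0,"ty": 0,"tz": 0.007,"yaw": 0},
    {"tx": 0,"ty": 0,"tz": 0.009,"yaw": 0},
    {"tx": 0,"ty": 0,"tz": 0.0105,"yaw": 0},
    {"tx": 0,"ty": 0,"tz": 0.0105,"yaw": 0},
    {"tx": 0,"ty": 0,"tz": 0.0105,"yaw": 0},
  ],
)

```text
t: 17.2
eef_pos: [614.7, 48.3, 42.3]
tool_rot: [180.0, 0.0, 103.1]
force: [0.4, 0.3, -1.0]
opening: 19.1
grasp_force: 60.6
```

Let down. I slide it out now.

Emit:
jog_arm(
  increments=[
    {"tx": 0,"ty": -0.004,"tz": -0.0005,"yaw": 0},
    {"tx": 0,"ty": -0.01,"tz": -0.001,"yaw": 0},
    {"tx": 0,"ty": -0.018,"tz": -0.001,"yaw": 0},
    {"tx": 0,"ty": -0.028,"tz": -0.001,"yaw": 0},
    {"tx": 0,"ty": -0.038,"tz": -0.001,"yaw": 0},
    {"tx": 0,"ty": -0.05,"tz": -0.001,"yaw": 0},
    {"tx": 0,"ty": -0.062,"tz": -0.001,"yaw": 0},
    {"tx": 0,"ty": -0.075,"tz": -0.001,"yaw": 0},
    {"tx": 0,"ty": -0.09,"tz": -0.001,"yaw": 0},
    {"tx": 0,"ty": -0.105,"tz": -0.001,"yaw": 0},
    {"tx": 0,"ty": -0.12,"tz": -0.002,"yaw": 0},
    {"tx": 0,"ty": -0.132,"tz": -0.004,"yaw": 0},
    {"tx": 0,"ty": -0.14,"tz": -0.006,"yaw": 0},
    {"tx": 0,"ty": -0.14,"tz": -0.006,"yaw": 0},
  ],
)

```text
t: 18.6
eef_pos: [477.0, 16.0, 48.5]
tool_rot: [-180.0, 0.0, 103.1]
force: [-0.2, -0.3, -1.3]
opening: 18.8
grasp_force: 60.5
```

Emit:
jog_arm(
  increments=[
    {"tx": 0,"ty": -0.002,"tz": -0.012,"yaw": 0},
    {"tx": -0.004,"ty": -0.005,"tz": -0.028,"yaw": 0},
    {"tx": -0.014,"ty": -0.007,"tz": -0.042,"yaw": 0.02},
    {"tx": -0.03,"ty": -0.01,"tz": -0.05,"yaw": 0.04},
    {"tx": -0.052,"ty": -0.014,"tz": -0.05,"yaw": 0.06},
    {"tx": -0.077,"ty": -0.018,"tz": -0.05,"yaw": 0.08},
    {"tx": -0.103,"ty": -0.022,"tz": -0.05,"yaw": 0.1},
    {"tx": -0.13,"ty": -0.026,"tz": -0.05,"yaw": 0.12},
    {"tx": -0.157,"ty": -0.03,"tz": -0.05,"yaw": 0.14},
    {"tx": -0.184,"ty": -0.034,"tz": -0.05,"yaw": 0.16},
    {"tx": -0.21,"ty": -0.037,"tz": -0.05,"yaw": 0.18},
    {"tx": -0.236,"ty": -0.04,"tz": -0.05,"yaw": 0.2},
    {"tx": -0.26,"ty": -0.043,"tz": -0.05,"yaw": 0.22},
    {"tx": -0.282,"ty": -0.045,"tz": -0.05,"yaw": 0.24},
    {"tx": -0.298,"ty": -0.047,"tz": -0.05,"yaw": 0.26},
    {"tx": -0.308,"ty": -0.0476,"tz": -0.05,"yaw": 0.27},
    {"tx": -0.308,"ty": -0.0476,"tz": -0.05,"yaw": 0.27},
    {"tx": -0.308,"ty": -0.0476,"tz": -0.05,"yaw": 0.27},
  ],
)

```text
t: 20.4
eef_pos: [501.6, -293.3, 98.0]
tool_rot: [-180.0, -0.1, 87.7]
force: [0.9, 0.3, -2.0]
opening: 19.4
grasp_force: 60.4
```

Emit:
jog_arm(
  increments=[
    {"tx": -0.001,"ty": -0.001,"tz": 0.01,"yaw": 0},
    {"tx": -0.001,"ty": -0.001,"tz": 0.025,"yaw": 0},
    {"tx": -0.001,"ty": -0.001,"tz": 0.04,"yaw": 0},
    {"tx": -0.001,"ty": -0.001,"tz": 0.05,"yaw": 0},
    {"tx": -0.001,"ty": -0.001,"tz": 0.055,"yaw": 0},
    {"tx": -0.001,"ty": -0.001,"tz": 0.058,"yaw": 0},
    {"tx": -0.001,"ty": -0.001,"tz": 0.06,"yaw": 0},
    {"tx": -0.001,"ty": -0.001,"tz": 0.06,"yaw": 0},
    {"tx": -0.001,"ty": -0.001,"tz": 0.06,"yaw": 0},
  ],
)

```text
t: 21.3
eef_pos: [500.9, -295.6, 38.6]
tool_rot: [180.0, 0.0, 87.6]
force: [-0.3, 0.1, -2.1]
opening: 19.5
grasp_force: 60.5
```

Emit:
jog_arm(
  increments=[
    {"tx": 0,"ty": 0,"tz": 0.0005,"yaw": 0},
    {"tx": 0,"ty": 0,"tz": 0.001,"yaw": 0},
    {"tx": 0,"ty": 0,"tz": 0.001,"yaw": 0},
  ],
)

```text
t: 21.6
eef_pos: [500.6, -295.3, 37.3]
tool_rot: [180.0, 0.0, 87.7]
force: [0.9, -0.5, -1.2]
opening: 19.3
grasp_force: 60.5
```

Emit:
jog_arm(
  increments=[
    {"tx": 0,"ty": 0,"tz": 0.0004,"yaw": 0},
    {"tx": 0,"ty": 0,"tz": 0.0008,"yaw": 0},
    {"tx": 0,"ty": 0,"tz": 0.001,"yaw": 0},
    {"tx": 0,"ty": 0,"tz": 0.001,"yaw": 0},
  ],
)

```text
t: 22.0
eef_pos: [500.6, -295.3, 36.6]
tool_rot: [180.0, -0.0, 87.7]
force: [-1.6, 1.0, 5.0]
opening: 19.3
grasp_force: 61.4
```

```bash
python3 - <<'E'
from h import *
b=optics.get_image("side")[...,::-1][210:360,340:510]
cv2.imwrite("pics/c5.png",cv2.resize(b,None,fx=3.6,fy=3.6,interpolation=cv2.INTER_CUBIC))
E
```

```text
(no output)
```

View pics/c5.png

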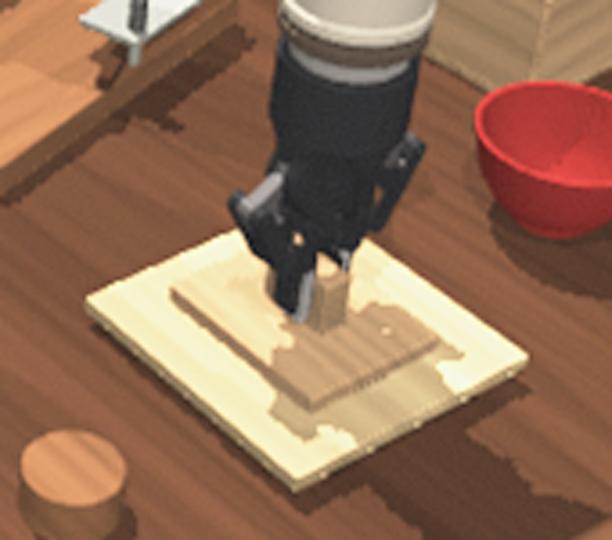

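The picture shows the lid flat on the board and central: its corners are at crop (172,293), (315,405) and (440,345), inside the board's (88,300), (297,485) and (527,357). The contact force confirms it is resting, so I open and then rise.

Emit:
jog_arm(
  increments=[
    {"tx": 0,"ty": 0,"tz": -0.0005,"yaw": 0},
    {"tx": 0,"ty": 0,"tz": -0.0005,"yaw": 0},
    {"tx": 0,"ty": 0,"tz": -0.0005,"yaw": 0},
    {"tx": 0,"ty": 0,"tz": -0.0005,"yaw": 0},
    {"tx": 0,"ty": 0,"tz": -0.0005,"yaw": 0},
    {"tx": 0,"ty": 0,"tz": -0.0005,"yaw": 0},
    {"tx": 0,"ty": 0,"tz": -0.0005,"yaw": 0},
    {"tx": 0,"ty": 0,"tz": -0.0005,"yaw": 0},
    {"tx": 0,"ty": 0,"tz": -0.0005,"yaw": 0},
    {"tx": 0,"ty": 0,"tz": -0.0005,"yaw": 0},
  ],
  hand=0.08,
)

```text
t: 23.05
eef_pos: [500.5, -295.3, 36.7]
tool_rot: [-180.0, -0.0, 87.7]
force: [0.8, 0.4, -0.2]
opening: 80.0
grasp_force: 0.0
```

Emit:
jog_arm(
  increments=[
    {"tx": 0,"ty": 0,"tz": -0.01,"yaw": 0},
    {"tx": 0,"ty": 0,"tz": -0.03,"yaw": 0},
    {"tx": 0,"ty": 0,"tz": -0.055,"yaw": 0},
    {"tx": 0,"ty": 0,"tz": -0.085,"yaw": 0},
    {"tx": 0,"ty": 0,"tz": -0.115,"yaw": 0},
    {"tx": 0,"ty": 0,"tz": -0.14,"yaw": 0},
    {"tx": 0,"ty": 0,"tz": -0.15,"yaw": 0},
    {"tx": 0,"ty": 0,"tz": -0.15,"yaw": 0},
    {"tx": 0,"ty": 0,"tz": -0.15,"yaw": 0},
  ],
)

```text
t: 23.95
eef_pos: [500.0, -295.0, 185.9]
tool_rot: [-179.9, -0.0, 87.7]
force: [-1.6, -0.5, -0.4]
opening: 80.1
grasp_force: 0.0
```

```bash
python3 - <<'E'
from h import *
b=optics.get_image("side")[...,::-1][130:370,230:540]
cv2.imwrite("pics/c6.png",cv2.resize(b,None,fx=2.4,fy=2.4,interpolation=cv2.INTER_CUBIC))
E
```

```text
(no output)
```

View pics/c6.png

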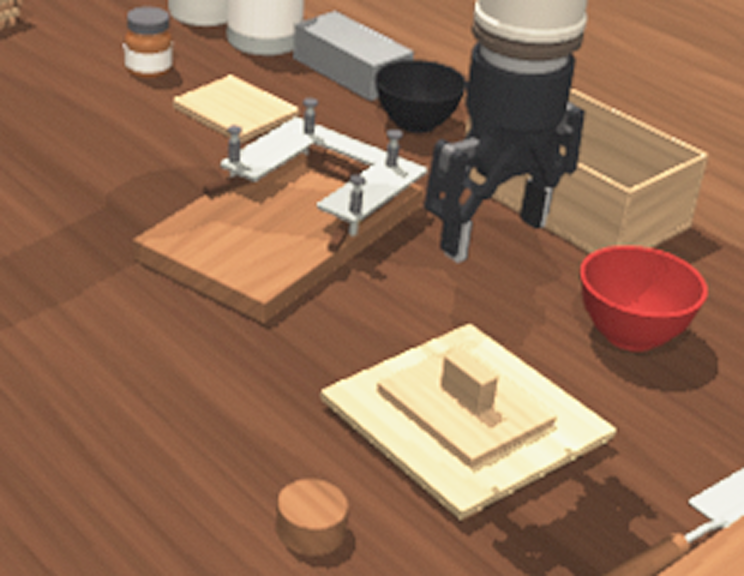

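The lid stands in the middle of the board, handle up, at crop (467,400). The gripper is clear at (505,200), and everything else visible is where it was. I hand in the job.

```bash
python3 -c "
from cell import env
print(env.close_job())"
```

```text
the job is handed in; nothing more can be done
None
```

The lid was slid home against the back stop, pulled up on the yoke with about 12.5 N (worked out from the wrist force) for just over 2 s, then slid out and set in the middle of the board; I handed the job in at about 24 s, and no verdict was returned.

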